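# One stroke of the marking press

## Robot

A 6-joint arm with a two-finger parallel gripper is mounted at the origin on the work surface. World frame = base frame: x ahead of the robot, y to its left, z up, the work surface at z = 0. Lengths are in mm, angles in rad, forces in N, time in s.
With the tool pointing down it reaches from about 350 to 775 mm from the base axis. Payload 7.3 kg.
Tool frame: the origin (TCP) lies between the finger pads; the fingertips stand bot.tip_extent ahead of it and the grasp point (between the pads) lies 6 mm ahead of it (bot.tip_extent is the distance from the TCP to the fingertips, in mm); x points along the fingers, y is the direction in which the jaws open and shut, and the axes are right-handed (so a half turn about x gives the same grasp; the last joint's range is limited). The gripper opens to 92 mm and grips with 3 to 60 N. Pads are 19 mm wide; open, the fingers measure 130 mm over their backs; the gripper's body (75 mm by 190 mm) begins 47 mm behind the grasp point.
Start: joints at [0.961, 0.342, 1.524, -0, 1.275, -0.146], TCP at [234.849, 469.566, 216.641] pointing down, gripper open.
Joint ranges: [-2.53, 2.53], [-0.77, 2.02], [0.04, 2.7], [-1, 4.14], [0.28, 2.66], [-3.11, 3.11]. Speed limits (rad/s): [2.57, 2.57, 3.14, 3.14, 3.14, 3.14].

## Interface

Orientations are given as [roll, pitch, yaw] about the fixed x, y, z axes, in that order (R = Rz(yaw) Ry(pitch) Rx(roll)).
In Python, from plant import bot, capture, workorder gives the robot as it stands. The module is installed in compiled form; this text tells all that it offers.
- The arm moves only by the shell command python3 -m crank 'ROWS'. ROWS is JSON, a list of rows, each an object with "linear": the shift along the tool's x, y, z in cm, a list of three; "delta_rot": the turn, a rotation vector about the tool's x, y, z in degrees, a list of three; "fingers": the opening, from 0 (shut) to 1 (fully open). In form: [{"linear": [x, y, z], "delta_rot": [wx, wy, wz], "fingers": fingers}, ...]. A call has exactly 5 rows; each row shifts and turns the commanded pose from where the row before left it, along the tool's axes as they then stand; what a row does not reach is not made up. A row lasts 1/10 s, in which the tool goes at most 50 mm and 8.59 degrees, less where a joint would pass 70% of its speed; a pose out of reach is approached as far as the arm can. A call with a gripper value outside its range is refused whole. The fingers move at their own pace and stop on an object; the grip force is fixed at half the most. Time passes only in rows, so rows that do not move let the fingers close, or fill a call up. It gives the time, the measured TCP pose, the force and the opening at its end, in the units of the state.
- bot.get_obs(): the state, without advancing time (a new reading comes with each control period).
- capture(name): name is "side" or "top"; returns a dict with "image" (480x640x3 uint8, blue, green, red), "mtx" (3x3 intrinsics, pixels), "pose" (4x4, takes a point from camera to world coordinates). Camera axes: x right, y down, z forward; pixel columns grow to the right and rows downward; lengths in mm; the calibration is good to about 2 mm. A picture is of the moment at which its call begins. There is no depth.
- workorder.close_job(): hands the job in, once; it reports no verdict.
The state is a dict: "time": time; "joint_positions": joint angles; "dq": joint speeds; "tau": joint torques, N m; "tool_pos": TCP position; "tcp_rot": TCP orientation; "contact_force": force on the tool from outside, world axes, zero at the start; "moment": the same for the moment, N m; "grip_width": finger opening in mm.
Only numpy, scipy, OpenCV 4.12 (cv2) and the standard library are available. Lean on these libraries where they do the work, as an engineer would, in place of code of your own. Each camera call takes 0.05 s, during which the arm holds its last target. There are 200 camera calls.

## Task

Mark the brass tag with one stroke of the bench press: back the handwheel anticlockwise (seen from above) until it rests on its home stop, so that the ram is fully up; then slide the loaded shuttle in by its red knob until it is fully home; then turn the handwheel clockwise through exactly one full revolution, until it is up against its stop again. Both wheel stops are found by feel: bring the handle gently up to them, never pushing it with more than 25 N. Leave the tag in the shuttle, let go of everything, and disturb nothing else on the bench.

Things in the scene. Friction and masses are not known exactly. Their poses are not given: they have to be found in the camera images.
- press: White-grey hand press fixed to the bench. Origin: centre of the underside of its base plate (210 x 360 x 20 mm). Press frame: x from its front (robot side) to its back, y left, z up. Left: column with a ram head over the shuttle (130 to 260 mm up, front face at x = -30, y 80 to 160 mm). Right: gearbox with the flat handwheel. Blue counter block, 81 mm high, at y = 20 mm.
- hub (a point): Point on the vertical axis of the handwheel, 130 mm above the bench, at press x = -20, y = -100 mm. The wheel makes one revolution between two hard stops; at both the handle is at the same place and the ram is up. The angle of that place in the press is set inside the machine: it cannot be seen and differs each time.
- wheel: Dark steel handwheel, flat, 150 mm diameter, top 110 mm above the bench, boss on the axis up to 128 mm. Origin: on the axis, at its underside. Friction about 0.22 N m (4 N at the handle), the ram's weight adds little; stays where left. Anticlockwise end (seen from above) = home stop; it starts 0.3 to 0.9 rad clockwise of it. Clockwise end = one full revolution done.
- wheel_handle (a point): Centre of the grip of the upright black handle on the wheel: cylinder of 24 mm diameter, 46 mm tall, from 119 to 165 mm above the bench, its axis 58 mm from the wheel's axis. This point is 142 mm above the bench. The grip spins freely on its pin, so it can be pinched from above and carried round without turning the gripper.
- crank_arm (a joint): Flat steel arm on top of the wheel that carries the handle: a spring arm, which bends in the wheel's plane when the handle is pushed. Value: bend in rad, 0 unloaded, positive when the handle is pushed clockwise; 0.00097 rad (0.056 mm at the handle) per newton of push along the handle's circle. The arm is overloaded beyond 25 N.
- pointer (a joint): Red pointer of the stroke counter, geared to the wheel: 0 at the home stop, +0.002 m after the one full clockwise revolution (0.32 mm per rad). It is only a rough mark of progress: far too coarse to tell whether the wheel is on its stop.
- shuttle: Aluminium shuttle that slides along press x in a channel under the ram head; origin: underside of the centre of its tray, 22 mm above the bench. It carries the tag in a shallow tray (66 by 46 mm, 12 mm deep). Friction about 3 N; it stays where it is left. At the start it is fully out; it slides 45 mm in press +x to a hard stop.
- shuttle_knob (a point): Centre of the upright red knob of the shuttle: cylinder of 22 mm diameter, from 30 to 75 mm above the bench; this point is 55 mm above the bench. In the press frame it is at y = 120 mm, x = -145 mm when fully out, x = -100 mm when fully home. Nothing stands in front of it (robot side).
- pocket (a point): Centre of the tray of the shuttle, just above its floor, where the centre of the tag lies; moves with the shuttle.
- tag: Loose brass tag, 50 by 30 by 5 mm, lying in the shuttle tray with 2 mm of play all round; origin: centre of its underside.
- slide_box: Bystander: closed blue slide box, 95 by 175 by 32 mm, on the bench; origin under its centre.
- bottle_a: Bystander: clear reagent bottle, 56 mm diameter, 125 mm tall; origin under its centre.
- bottle_b: Bystander: clear reagent bottle, 56 mm diameter, 125 mm tall; origin under its centre.
- bottle_c: Bystander: amber reagent bottle with red cap, 56 mm diameter, 125 mm tall; origin under its centre.
- books: Bystander: stack of three books, about 170 by 240 by 76 mm; origin under its centre.
- dish: Bystander: white dish, 90 mm diameter, 16 mm tall; origin under its centre.
- tag_tray: Bystander: empty grey tag tray, 100 by 140 by 25 mm; origin under its centre.
- driver: Bystander: screwdriver with yellow handle, 170 mm long, lying on the bench.
Things that resemble listed ones, but are neither listed nor needed, are in the scene too. Of the things that look like the tag, the smaller one is meant.

How it is judged (in metres and radians):
On the way, in this order (a step that is already met when the one before it is completed fails the run):
1. the handwheel rests on its home stop (ram fully up) (value of joint pointer below 1.43239e-05 m), for 0.2 s.
2. the shuttle is fully home with the tag in its tray (x of shuttle_knob in the frame of press above -0.102 m and horizontal distance between pocket and tag below 0.005 m and angle between tag's own z axis and vertical below 0.15 rad and value of joint pointer below 1.43239e-05 m), for 0.2 s.
3. the wheel has gone half-way round clockwise (ram down on its stroke) (value of joint pointer above 0.00095 m and x of shuttle_knob in the frame of press above -0.102 m).
At the end, for the whole second after the job is handed in: The wheel has made its one revolution and rests within 0.045 rad (2.6 mm at the handle) of its stop at the clockwise end, standing still; the shuttle is within 2 mm of fully home; the tag lies flat in the tray within 5 mm of its centre (value of joint pointer above 0.00198568 m and angular speed of wheel below 0.1 rad/s and x of shuttle_knob in the frame of press above -0.102 m and horizontal distance between pocket and tag below 0.005 m and angle between tag's own z axis and vertical below 0.15 rad and linear speed of tag below 0.01 m/s); the robot touches nothing.
It fails at once if the handle is forced: over 25 N along its circle (the sprung arm bends over 0.024 rad either way) (value of joint crank_arm above 0.02417 rad or value of joint crank_arm below -0.02417 rad).
It fails at once if the wheel is driven into its stroke (over 1.1 rad from home) while the shuttle is not home (value of joint pointer above 0.00035 m and not (x of shuttle_knob in the frame of press above -0.102 m)).
It fails at once if the shuttle is pushed under the ram (over 15 mm in) while the wheel is off its home stop (x of shuttle_knob in the frame of press above -0.13 m and not (x of shuttle_knob in the frame of press above -0.102 m) and value of joint pointer above 4e-05 m).
It fails at once if a bystander is disturbed (moved over 15 mm) (distance of any of slide_box, bottle_a, bottle_b, bottle_c, books, dish, tag_tray, driver from where it was at the start of the episode above 0.015 m).
It also fails if it takes over 62 s, if anything falls off the work surface, if the arm or the gripper's body presses on something with over 40 N, if the wrist force passes 120 N, or if a joint passes its speed limit or range.

## Working session

There is one attempt and no reset: what is moved stays moved. The work goes in short steps, Python scripts to look and compute and a shell command to move; the robot and the scene stay as the last step left them, time stands still between calls to the robot, and variables do not carry over. Pictures are saved under pics/ and viewed, on a budget of 10 in all, crops included, one or two more only if the job needs it, and the job is handed in when it is done.

```bash
mkdir -p pics; cat > h.py <<'E'
import numpy as np,cv2
from plant import bot,capture,workorder
from scipy.spatial.transform import Rotation as R
def ray(c,u,v,z):
    K,P=np.array(c["mtx"]),np.array(c["pose"]); d=P[:3,:3]@np.linalg.inv(K)@[u,v,1]; o=P[:3,3]
    return o+d*(z-o[2])/d[2]
def proj(c,p):
    P=np.linalg.inv(np.array(c["pose"])); q=np.array(c["mtx"])@(P[:3,:3]@p+P[:3,3]); return q[:2]/q[2]
def st():
    o=bot.get_obs(); r=R.from_euler('xyz',o["tcp_rot"]).as_matrix()
    print(o["time"],np.round(o["tool_pos"],1),np.round(o["tcp_rot"],3),np.round(o["contact_force"],1),np.round(o["grip_width"],1)); print(np.round(r,3)); return o,r
E
python3 - <<'E'
from h import *
st();print(bot.tip_extent)
for n in("top","side"):
    c=capture(n);cv2.imwrite(f"pics/{n}0.png",c["image"]);print(np.round(c["pose"],2).tolist(),np.round(c["mtx"],1).tolist())
E
```

```text
0.0 [234.6 469.2 215.9] [-1.716  1.569 -2.18 ] [ 0.4 -0.8 -0.7] 91.8
[[-0.001  0.447  0.894]
 [-0.001  0.894 -0.447]
 [-1.    -0.002 -0.   ]]
25.0
[[-0.01, -1.0, 0.08, 409.61], [-1.0, 0.01, -0.01, -5.53], [0.0, -0.08, -1.0, 1204.11], [0.0, 0.0, 0.0, 1.0]] [[458.5, 0.0, 322.4], [0.0, 458.5, 236.9], [0.0, 0.0, 1.0]]
[[0.96, -0.2, 0.18, 291.41], [-0.26, -0.68, 0.69, -748.08], [-0.02, -0.71, -0.7, 909.17], [0.0, 0.0, 0.0, 1.0]] [[467.1, 0.0, 319.6], [0.0, 467.1, 247.5], [0.0, 0.0, 1.0]]
```

View pics/top0.png

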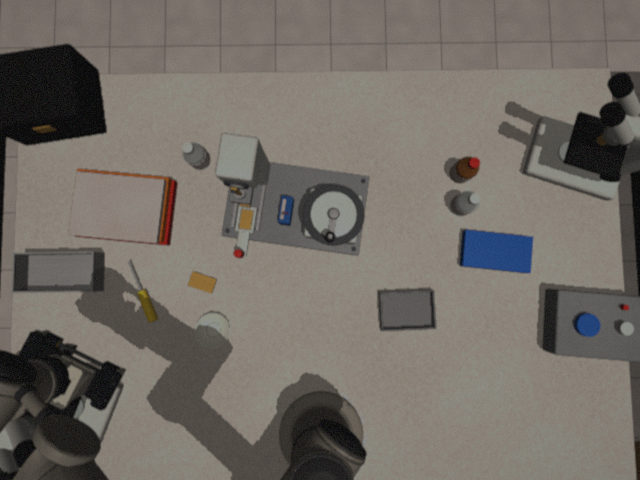

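View pics/side0.png

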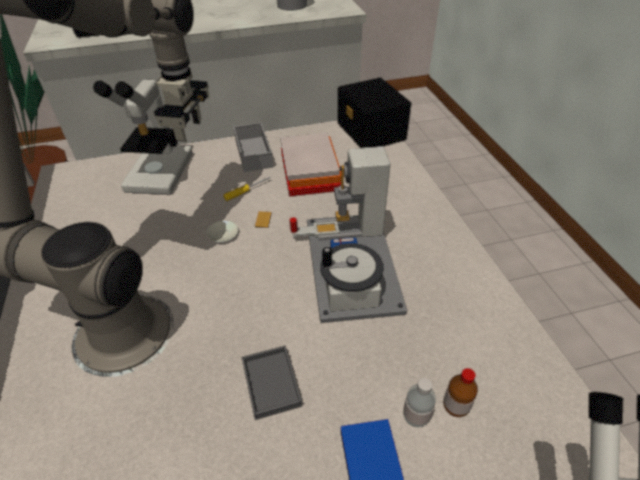

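The top view shows the press at centre: hub about (333,213), black handle about (330,237), red knob about (239,253), tag in its tray about (246,218).
Things that could be confused:
- **Red:** knob (239,253), bottle cap (475,163), a button on the grey box at right (626,307), and books.
- **Tag:** the one in the tray (246,218), or the larger one loose on the bench (202,282).
- **Handle:** the black cylinder (330,237), or the boss (333,213).

I choose the knob at (239,253), the handle at (330,237) and the tag in the tray. One close crop will check this.

```bash
python3 - <<'E'
from h import *
a=cv2.imread("pics/top0.png")[140:280,210:380];b=cv2.imread("pics/side0.png")[140:330,270:420]
f=lambda i,s:cv2.resize(i,None,fx=s,fy=s,interpolation=cv2.INTER_CUBIC)
a=f(a,2.6);b=f(b,2.3);h=max(a.shape[0],b.shape[0]);w=np.zeros((h,a.shape[1]+b.shape[1],3),np.uint8)
w[:a.shape[0],:a.shape[1]]=a;w[:b.shape[0],a.shape[1]:]=b
w=np.clip(w.astype(float)*1.5,0,255).astype(np.uint8)
cv2.imwrite("pics/crop0.png",w);print(w.shape,a.shape)
E
```

```text
(437, 787, 3) (364, 442, 3)
```

View pics/crop0.png

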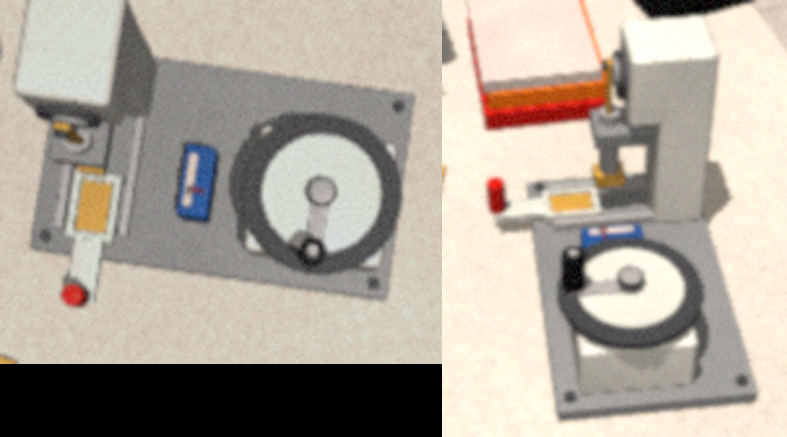

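The crop confirms the choices. In crop pixels the knob top is at (73,295), the handle top at (312,248), the boss at (321,190) and the plate corners at (412,95), (383,297) and (32,247). The tag is in its tray.

```bash
python3 - <<'E'
from h import *
c=capture("top");s=capture("side")
im=c["image"].astype(int);
P=lambda x,y,z:ray(c,210+x/2.6,140+y/2.6,z)
br,fr,fl=P(412,95,20),P(383,297,20),P(32,247,20)
hub=P(321,190,128);hd=P(312,248,165);kn=P(73,294,75)
for n,p in dict(br=br,fr=fr,fl=fl,hub=hub,hd=hd,kn=kn).items():print(n,np.round(p,1))
print(np.linalg.norm(br-fr),np.linalg.norm(fl-fr),np.linalg.norm((hd-hub)[:2]))
S=lambda x,y,z:ray(s,270+(x-442)/2.3,140+y/2.3,z)
h2=S(631,277,128);hd2=S(573,254,165);k2=S(496,184,75);fr2=S(561,414,20);br2=S(755,396,20)
for n,p in dict(h2=h2,hd2=hd2,k2=k2,fr2=fr2,br2=br2).items():print(n,np.round(p,1))
# rigid fit: press pts -> world
A=np.array([[105,-180],[-105,-180],[-105,180],[-20,-100],[-145,120]]);B=np.array([br,fr,fl,(hub+h2)/2,(kn+k2)/2])[:,:2]
a0,b0=A.mean(0),B.mean(0);A1,B1=A-a0,B-b0
th=np.arctan2((A1[:,0]*B1[:,1]-A1[:,1]*B1[:,0]).sum(),(A1*B1).sum())
M=np.array([[np.cos(th),-np.sin(th)],[np.sin(th),np.cos(th)]]);t=b0-M@a0
print("yaw",th,"t",t,"res",np.round(A@M.T+t-B,1).tolist())
H=M@[-20,-100]+t;print("hub",H,"knob",M@[-145,120]+t)
for q in(hd,hd2):print("handle ang",np.degrees(np.arctan2(*(q[:2]-H)[::-1])),np.linalg.norm(q[:2]-H))
E
```

```text
br [ 657.1 -134.2   20. ]
fr [ 454.2 -101.    20. ]
fl [508.6 247.5  20. ]
hub [548.1 -37.8 128. ]
hd [492.4 -28.1 165. ]
kn [458.8 196.9  75. ]
205.6196841330335 352.7877721415438 56.571654333227514
h2 [548.8 -44.8 128. ]
hd2 [491.8 -32.8 165. ]
k2 [461.  190.7  75. ]
fr2 [ 456.1 -111.2   20. ]
br2 [ 654.1 -144.1   20. ]
yaw -0.15566061403964584 t [583.96344123  56.20303191] res [[2.7, -3.7], [-1.8, -4.3], [-0.5, 2.8], [0.2, 1.9], [-0.6, 3.4]]
hub [548.70197866 -39.48724584] knob [459.32051963 197.23190163]
handle ang 168.5364089612954 57.464928069585085
handle ang 173.28967411913092 57.24466399790038
```

```bash
python3 -m crank '[{"linear":[0,0,0],"delta_rot":[-5.4,0,0],"fingers":1},{"linear":[0,0,0],"delta_rot":[-5.4,0,0],"fingers":1},{"linear":[0,0,0],"delta_rot":[-5.4,0,0],"fingers":1},{"linear":[0,0,0],"delta_rot":[-5.4,0,0],"fingers":1},{"linear":[0,0,0],"delta_rot":[-5.4,0,0],"fingers":1}]'
python3 -m crank '[{"linear":[0,-4,2],"delta_rot":[0,0,0],"fingers":1},{"linear":[0,-4,2],"delta_rot":[0,0,0],"fingers":1},{"linear":[0,-4,2],"delta_rot":[0,0,0],"fingers":1},{"linear":[0,-4,2],"delta_rot":[0,0,0],"fingers":1},{"linear":[0,-4,2],"delta_rot":[0,0,0],"fingers":1}]'
python3 -m crank '[{"linear":[0,-4,2],"delta_rot":[0,0,0],"fingers":1},{"linear":[0,-4,2],"delta_rot":[0,0,0],"fingers":1},{"linear":[0,-4,2],"delta_rot":[0,0,0],"fingers":1},{"linear":[0,-4,2],"delta_rot":[0,0,0],"fingers":1},{"linear":[0,-4,2],"delta_rot":[0,0,0],"fingers":1}]'
python3 -c "from h import *;st()"
```

```text
time: 0.7
tool_pos: [234.8, 469.5, 216.4]
tcp_rot: [-2.211, 1.57, -2.2]
contact_force: [0.7, 0.3, -0.1]
grip_width: 91.9
time: 1.2
tool_pos: [336.7, 268.7, 216.6]
tcp_rot: [0.368, 1.571, 0.376]
contact_force: [1.0, 0.0, -0.3]
grip_width: 91.8
time: 1.7
tool_pos: [438.3, 69.3, 216.7]
tcp_rot: [0.787, 1.57, 0.795]
contact_force: [-0.4, 0.3, 0.3]
grip_width: 91.5
1.7 [438.3  69.3 216.7] [0.787 1.57  0.795] [-0.4  0.3  0.3] 91.5
[[ 0.    -0.007  1.   ]
 [ 0.     1.     0.007]
 [-1.     0.     0.   ]]
```

```bash
python3 -m crank '[{"linear":[0,-3,1.6],"delta_rot":[0,0,0],"fingers":1},{"linear":[0,-3,1.6],"delta_rot":[0,0,0],"fingers":1},{"linear":[0,-2.5,1.2],"delta_rot":[0,0,0],"fingers":1},{"linear":[0,-1.4,0.9],"delta_rot":[0,0,0],"fingers":1},{"linear":[0,0,0],"delta_rot":[0,0,0],"fingers":1}]'
python3 - <<'E'
from h import *
st();s=capture("side");t=capture("top")
for n,c in(("side",s),("top",t)): print(n,[np.round(proj(c,np.array(p)),1).tolist() for p in((492,-30,165),(549,-40,128))])
a=s["image"][150:330,240:440];a=cv2.resize(a,None,fx=3,fy=3,interpolation=cv2.INTER_CUBIC);cv2.imwrite("pics/a1.png",np.clip(a*1.4,0,255))
E
```

```text
time: 2.2
tool_pos: [492.3, -28.9, 216.3]
tcp_rot: [2.965, 1.571, 2.97]
contact_force: [0.3, -0.6, -0.7]
grip_width: 91.7
2.2 [492.3 -28.9 216.3] [2.965 1.571 2.97 ] [ 0.3 -0.6 -0.7] 91.7
[[-0.    -0.005  1.   ]
 [ 0.     1.     0.005]
 [-1.     0.    -0.   ]]
side [[326.7, 249.6], [351.6, 259.0]]
top [[330.9, 235.5], [334.4, 212.7]][ WARN:0@1.795] global loadsave.cpp:1063 imwrite_ Unsupported depth image for selected encoder is fallbacked to CV_8U.
```

View pics/a1.png

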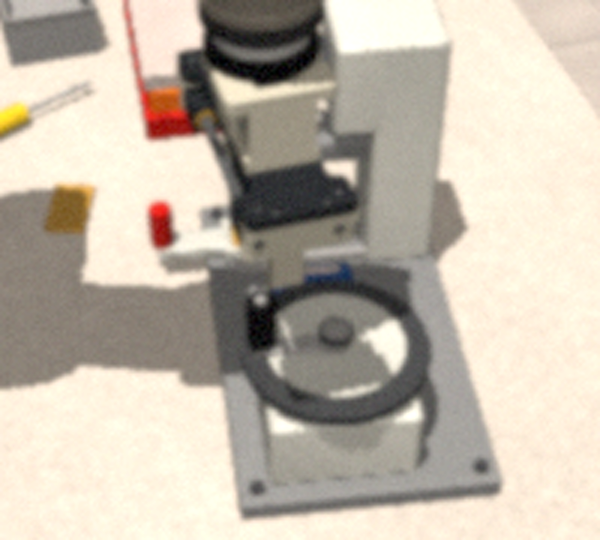

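The handle top at crop (259,297), full-frame (326,249), matches my projection of (492,-30), and the gripper is above it. I'll descend and close.

```bash
python3 -m crank '[{"linear":[2,-0.1,0],"delta_rot":[0,0,0],"fingers":1},{"linear":[2,0,0],"delta_rot":[0,0,0],"fingers":1},{"linear":[1.5,0,0],"delta_rot":[0,0,0],"fingers":0.8},{"linear":[0.7,0,0],"delta_rot":[0,0,0],"fingers":0.6},{"linear":[0,0,0],"delta_rot":[0,0,0],"fingers":0.4}]'
python3 -m crank '[{"linear":[0,0,0],"delta_rot":[0,0,0],"fingers":0.35},{"linear":[0,0,0],"delta_rot":[0,0,0],"fingers":0.3},{"linear":[0,0,0],"delta_rot":[0,0,0],"fingers":0.25},{"linear":[0,0,0],"delta_rot":[0,0,0],"fingers":0.2},{"linear":[0,0,0],"delta_rot":[0,0,0],"fingers":0.15}]'
python3 -m crank '[{"linear":[0,0,0],"delta_rot":[0,0,0],"fingers":0.1},{"linear":[0,0,0],"delta_rot":[0,0,0],"fingers":0.0},{"linear":[0,0,0],"delta_rot":[0,0,0],"fingers":0},{"linear":[0,0,0],"delta_rot":[0,0,0],"fingers":0},{"linear":[0,0,0],"delta_rot":[0,0,0],"fingers":0}]'
```

```text
time: 2.8
tool_pos: [490.8, -27.5, 154.1]
tcp_rot: [2.793, 1.569, 2.802]
contact_force: [-0.1, -0.3, 0.2]
grip_width: 72.7
time: 3.3
tool_pos: [491.7, -28.6, 154.9]
tcp_rot: [-0.028, 1.57, -0.021]
contact_force: [-0.0, -0.5, -1.3]
grip_width: 32.4
time: 3.8
tool_pos: [492.2, -28.6, 155.7]
tcp_rot: [-0.197, 1.569, -0.189]
contact_force: [-2.6, 0.6, 10.1]
grip_width: 0.2
```

The jaws shut fully, so the handle was missed. I'll look before doing anything else.

```bash
python3 - <<'E'
from h import *
o,_=st();print(o["joint_positions"],o["moment"])
s=capture("side");t=capture("top")
a=s["image"][190:310,270:400];b=t["image"][180:280,280:400]
f=lambda i,k:cv2.resize(i,None,fx=k,fy=k,interpolation=cv2.INTER_CUBIC)
w=np.zeros((380,800,3),np.uint8);a=f(a,3.1);b=f(b,3.1);w[:a.shape[0],:a.shape[1]]=a;w[:b.shape[0],410:410+b.shape[1]]=b
cv2.imwrite("pics/a2.png",cv2.convertScaleAbs(w,alpha=1.6))
for c in(s,t):print([np.round(proj(c,np.array(p)),1).tolist() for p in((492,-28.6,130),(492,-28.6,165))])
E
```

```text
3.8 [492.2 -28.6 155.7] [-0.197  1.569 -0.189] [-2.6  0.6 10.1] 0.2
[[ 0.002 -0.008  1.   ]
 [-0.     1.     0.008]
 [-1.    -0.     0.002]]
[-2.13738213e-01  3.43525609e-01  1.70433003e+00  6.14867290e-05
  1.09152642e+00 -1.79211419e+00] [ 0.21058632  0.16316315 -0.01546388]
[[326.6, 259.9], [326.5, 249.2]]
[[329.9, 236.7], [330.2, 235.5]]
```

View pics/a2.png

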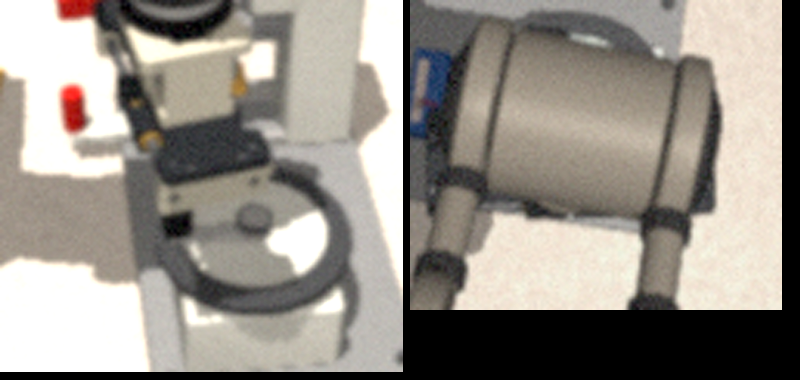

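```bash
python3 - <<'E'
from h import *
s=capture("side")
for p in [(321.6,257.7),(357,249.7),(321,248),(355,241)]: print(p,[np.round(ray(s,*p,z),0)[:2].tolist() for z in(197,230)])
for n,p in dict(a1tip=(492,-75,191),a1tipout=(492,-94,191),btop=(492,-28,197),handle_top=(492,-30,165),handle_bot=(492,-30,119)).items():print(n,np.round(proj(s,np.array(p)),1))
im=s["image"].astype(int);v=im[235:285:3,310:350:2].sum(2)//3;print(v)
E
```

```text
(321.6, 257.7) [[466.0, -81.0], [458.0, -112.0]]
(357, 249.7) [[546.0, -79.0], [534.0, -110.0]]
(321, 248) [[473.0, -53.0], [464.0, -85.0]]
(355, 241) [[550.0, -53.0], [538.0, -85.0]]
a1tip [332.4 255.2]
a1tipout [334.9 261.4]
btop [326.4 238.7]
handle_top [326.7 249.6]
handle_bot [326.8 263.6]
[[ 96  76  44  67  72  65  39  27  32  33  30  37  37  33  33  32  33  33
   34  36]
 [106 113  75  56  61  52  36  40  35  37  34  30  30  34  35  37  36  34
   34  35]
 [ 91  77  78  75  62  42  31  31  38  36  32  33  35  32  28  36  36  33
   42  45]
 [ 90  62  61  59  56  41  35  39  37  38  44  41  32  31  31  25  26  21
   24  35]
 [ 70  59  61  59  61  59  32  24  21  29  27  32  36  43  56  69  79  84
   86  89]
 [ 69  60  58  58  61  64  89  69  72  78  81  88  91  87  90  87  91  89
   90  87]
 [ 79  58  54  56  56  72  98  78  57  80  89  92  88  89  89  90  90  89
   89  89]
 [ 83  62  62  56  60  71  99  88  80  89  87  88  90  89  93  88  92  92
   90  75]
 [ 85  66  59  65  54  61  60  46  38  21  20  67  92  94  95  94  94  93
   71  67]
 [ 90  70  60  56  61  58  37  18  14   5  10  56  81  82  81  81  72  74
   52  49]
 [ 90  66  62  62  62  59  50  19   0  14  29  60  72  73  74  75  78  78
   71  59]
 [ 93  76  60  61  61  57  54  58  63  65  87 109  88  86  91  90  93  89
   90  92]
 [ 89  82  60  58  60  52  54  59  55  54  71 124 121  98  97  95  97  94
   94  95]
 [ 92  88  66  63  62  60  45  56  57  58  50  74 100 103  94  95  92  94
   91  96]
 [ 92  93  76  88 106 104  96  54  54  59  56  43  57  83  90  96  96  93
   92  94]
 [106 108  94 117 121 120 116  96  49  49  58  50  30  34  40  59  74  85
   88  93]
 [175 177 148 118 120 119 119 112  75  43  45  49  36  28  32  32  30  35
   33  39]]
```

The closed tips seem to rest on the handle top: there is +10 N in z, and the body looks about 40 mm higher in the image than the pose implies. I'll lift, open and measure the finger height in the side view.

```bash
python3 -m crank '[{"linear":[-0.5,0,0],"delta_rot":[0,0,0],"fingers":1},{"linear":[-0.5,0,0],"delta_rot":[0,0,0],"fingers":1},{"linear":[0,0,0],"delta_rot":[0,0,0],"fingers":1},{"linear":[0,0,0],"delta_rot":[0,0,0],"fingers":1},{"linear":[0,0,0],"delta_rot":[0,0,0],"fingers":1}]'
python3 -m crank '[{"linear":[0,0,0],"delta_rot":[0,0,0],"fingers":1},{"linear":[0,0,0],"delta_rot":[0,0,0],"fingers":1},{"linear":[0,0,0],"delta_rot":[0,0,0],"fingers":1},{"linear":[0,0,0],"delta_rot":[0,0,0],"fingers":1},{"linear":[0,0,0],"delta_rot":[0,0,0],"fingers":1}]'
python3 - <<'E'
from h import *
s=capture("side");st()
a=cv2.resize(s["image"][170:300,270:410],None,fx=4.5,fy=4.5,interpolation=cv2.INTER_CUBIC)
cv2.imwrite("pics/a3.png",cv2.convertScaleAbs(a,alpha=1.9))
for p in((492,-75,140),(492,-94,140),(492,-29,165),(492,-124,207),(492,17,140)):print(p,4.5*(proj(s,np.array(p))-[270,170]))
E
```

```text
time: 4.45
tool_pos: [491.4, -28.5, 164.3]
tcp_rot: [2.832, 1.57, 2.84]
contact_force: [-0.9, -0.5, 0.3]
grip_width: 35.8
time: 4.95
tool_pos: [491.6, -28.5, 164.6]
tcp_rot: [0.465, 1.571, 0.472]
contact_force: [0.0, 0.5, 0.1]
grip_width: 75.7
5.0 [491.5 -28.5 164.6] [1.413 1.571 1.42 ] [ 0.2 -0.5 -0.1] 79.9
[[ 0.    -0.007  1.   ]
 [ 0.     1.     0.007]
 [-1.     0.     0.   ]]
(492, -75, 140) [280.2288369  455.58503927]
(492, -94, 140) [291.20269961 483.21795566]
(492, -29, 165) [254.51531741 356.74823023]
(492, -124, 207) [311.02876873 432.73795169]
(492, 17, 140) [230.77443431 331.05556331]
```

View pics/a3.png

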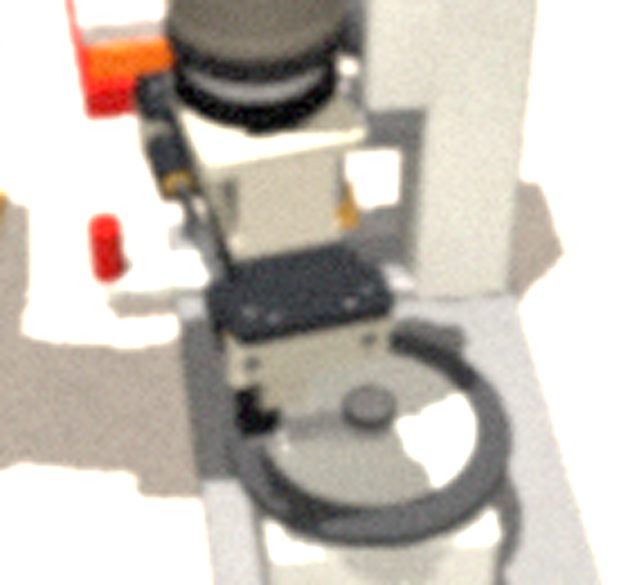

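```bash
python3 - <<'E'
from h import *
s=capture("side");t=capture("top")
for n,c in(("side",s),("top",t)):
  print(n,[(p,np.round(proj(c,np.array(p,float)),0).tolist()) for p in((0,0,0),(0,0,100),(235,469,216),(235,469,191),(235,469,300))])
g=lambda f,y,x,h,w:cv2.resize(cv2.imread(f)[y:y+h,x:x+w],None,fx=3,fy=3,interpolation=cv2.INTER_CUBIC)
a=g("pics/side0.png",70,90,120,130);b=g("pics/top0.png",310,0,150,130);w=np.zeros((450,790,3),np.uint8)
w[:a.shape[0],:390]=a;w[:,400:]=b;cv2.imwrite("pics/a4.png",cv2.convertScaleAbs(w,alpha=1.8))
E
```

```text
side [((0, 0, 0), [123.0, 331.0]), ((0, 0, 100), [109.0, 305.0]), ((235, 469, 216), [190.0, 135.0]), ((235, 469, 191), [192.0, 142.0]), ((235, 469, 300), [184.0, 107.0])]
top [((0, 0, 0), [321.0, 433.0]), ((0, 0, 100), [321.0, 448.0]), ((235, 469, 216), [97.0, 358.0]), ((235, 469, 191), [103.0, 356.0]), ((235, 469, 300), [76.0, 366.0])]
```

View pics/a4.png

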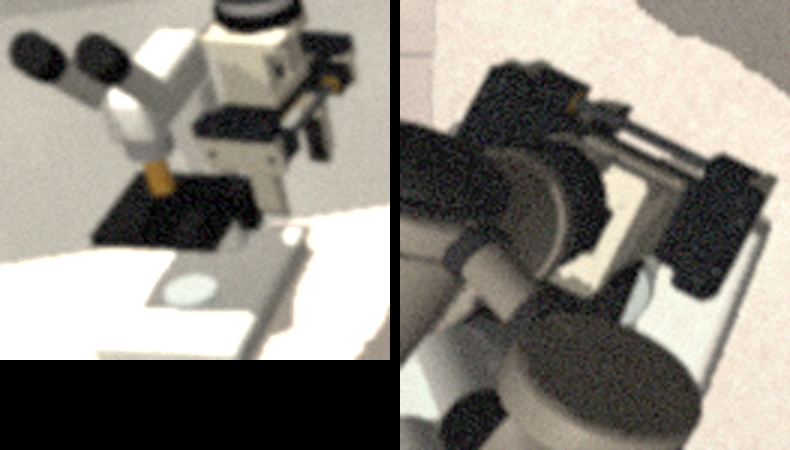

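Start-pose check: the finger tips project to about (182,142) and (197,123), midpoint row 132. With the stated tip extent I would expect row 142. So the real fingertips sit about 35 mm higher than the pose plus tip extent implies, which agrees with the contact on the handle top. I'll go about 40 mm lower, watching the force.

```bash
python3 -m crank '[{"linear":[0.8,-0.1,0],"delta_rot":[0,0,0],"fingers":1},{"linear":[0.7,0,0],"delta_rot":[0,0,0],"fingers":1},{"linear":[0.5,0,0],"delta_rot":[0,0,0],"fingers":1},{"linear":[0.3,0,0],"delta_rot":[0,0,0],"fingers":1},{"linear":[0,0,0],"delta_rot":[0,0,0],"fingers":1}]'
```

```text
time: 5.6
tool_pos: [491.3, -29.5, 141.0]
tcp_rot: [2.832, 1.57, 2.839]
contact_force: [-0.1, -0.6, 0.2]
grip_width: 91.9
```

```bash
python3 -m crank '[{"linear":[0.5,0,0],"delta_rot":[0,0,0],"fingers":1},{"linear":[0.5,0,0],"delta_rot":[0,0,0],"fingers":1},{"linear":[0.4,0,0],"delta_rot":[0,0,0],"fingers":1},{"linear":[0.3,0,0],"delta_rot":[0,0,0],"fingers":0.9},{"linear":[0,0,0],"delta_rot":[0,0,0],"fingers":0.8}]'
```

```text
time: 6.1
tool_pos: [491.3, -29.5, 124.1]
tcp_rot: [2.81, 1.57, 2.817]
contact_force: [1.1, 0.5, 0.4]
grip_width: 80.0
```

```bash
python3 -m crank '[{"linear":[0,0,0],"delta_rot":[0,0,0],"fingers":0.7},{"linear":[0,0,0],"delta_rot":[0,0,0],"fingers":0.6},{"linear":[0,0,0],"delta_rot":[0,0,0],"fingers":0.5},{"linear":[0,0,0],"delta_rot":[0,0,0],"fingers":0.42},{"linear":[0,0,0],"delta_rot":[0,0,0],"fingers":0.36}]'
python3 -m crank '[{"linear":[0,0,0],"delta_rot":[0,0,0],"fingers":0.32},{"linear":[0,0,0],"delta_rot":[0,0,0],"fingers":0.29},{"linear":[0,0,0],"delta_rot":[0,0,0],"fingers":0.27},{"linear":[0,0,0],"delta_rot":[0,0,0],"fingers":0.25},{"linear":[0,0,0],"delta_rot":[0,0,0],"fingers":0.23}]'
```

```text
time: 6.6
tool_pos: [491.6, -29.5, 124.7]
tcp_rot: [0.22, 1.571, 0.227]
contact_force: [0.2, -0.2, 1.2]
grip_width: 40.3
time: 7.1
tool_pos: [491.4, -29.0, 124.6]
tcp_rot: [1.908, 1.57, 1.916]
contact_force: [-0.6, 4.0, 1.1]
grip_width: 23.4
```

```bash
python3 -m crank '[{"linear":[0,0,0],"delta_rot":[0,0,0],"fingers":0.15},{"linear":[0,0,0],"delta_rot":[0,0,0],"fingers":0},{"linear":[0,0,0],"delta_rot":[0,0,0],"fingers":0},{"linear":[0,0,0],"delta_rot":[0,0,0],"fingers":0},{"linear":[0,0,0],"delta_rot":[0,0,0],"fingers":0}]'
```

```text
time: 7.6
tool_pos: [491.4, -29.5, 124.6]
tcp_rot: [2.627, 1.57, 2.635]
contact_force: [-1.6, 3.8, 2.8]
grip_width: 23.8
```

Gripped: width is 23.8 mm, and the handle is at (491.4,-29.5), 170° about the hub. Now anticlockwise (towards -y) in small steps.

```bash
python3 -m crank '[{"linear":[0,-0.2,-0.02],"delta_rot":[0,0,0],"fingers":0},{"linear":[0,-0.2,-0.02],"delta_rot":[0,0,0],"fingers":0},{"linear":[0,-0.2,-0.01],"delta_rot":[0,0,0],"fingers":0},{"linear":[0,-0.2,0],"delta_rot":[0,0,0],"fingers":0},{"linear":[0,-0.2,0],"delta_rot":[0,0,0],"fingers":0}]'
```

```text
time: 8.1
tool_pos: [490.8, -39.7, 124.6]
tcp_rot: [3.05, 1.57, 3.057]
contact_force: [-2.4, 3.1, 2.6]
grip_width: 23.2
```

```bash
python3 -m crank '[{"linear":[0,-0.1,0],"delta_rot":[0,0,0],"fingers":0},{"linear":[0,-0.1,0],"delta_rot":[0,0,0],"fingers":0},{"linear":[0,-0.1,0.01],"delta_rot":[0,0,0],"fingers":0},{"linear":[0,-0.1,0.01],"delta_rot":[0,0,0],"fingers":0},{"linear":[0,-0.1,0.01],"delta_rot":[0,0,0],"fingers":0}]'
```

```text
time: 8.6
tool_pos: [491.2, -44.6, 124.6]
tcp_rot: [3.115, 1.57, 3.123]
contact_force: [-4.4, 4.5, 3.4]
grip_width: 22.9
```

```bash
cat > ok <<'E'
#!/usr/bin/env python3
import sys,numpy as np
from plant import bot
o=bot.get_obs();H=np.array([549,-39.5]);r=np.array(o["tool_pos"][:2])-H;u=r/np.hypot(*r);t=np.array([-u[1],u[0]]);F=np.array(o["contact_force"][:2])
s=float(sys.argv[1]) # +1 moving ccw, -1 cw
ft=-s*F@t;print("ang",round(np.degrees(np.arctan2(r[1],r[0]))%360,1),"r",round(np.hypot(*r),1),"resist",round(ft,1),"rad",round(F@u,1));sys.exit(ft>float(sys.argv[2]))
E
chmod +x ok
cat > q <<'E'
grep -E 'time|pos'
E
./ok 1 8 && python3 -m crank '[{"linear":[0,-0.03,0.003],"delta_rot":[0,0,0],"fingers":0},{"linear":[0,-0.03,0.003],"delta_rot":[0,0,0],"fingers":0},{"linear":[0,-0.03,0.003],"delta_rot":[0,0,0],"fingers":0},{"linear":[0,-0.03,0.003],"delta_rot":[0,0,0],"fingers":0},{"linear":[0,-0.03,0.003],"delta_rot":[0,0,0],"fingers":0}]' >/dev/null && ./ok 1 8 && python3 -m crank '[{"linear":[0,-0.03,0.004],"delta_rot":[0,0,0],"fingers":0},{"linear":[0,-0.03,0.004],"delta_rot":[0,0,0],"fingers":0},{"linear":[0,-0.03,0.004],"delta_rot":[0,0,0],"fingers":0},{"linear":[0,-0.03,0.004],"delta_rot":[0,0,0],"fingers":0},{"linear":[0,-0.03,0.004],"delta_rot":[0,0,0],"fingers":0}]' >/dev/null && ./ok 1 8 && python3 -m crank '[{"linear":[0,-0.03,0.005],"delta_rot":[0,0,0],"fingers":0},{"linear":[0,-0.03,0.005],"delta_rot":[0,0,0],"fingers":0},{"linear":[0,-0.03,0.005],"delta_rot":[0,0,0],"fingers":0},{"linear":[0,-0.03,0.005],"delta_rot":[0,0,0],"fingers":0},{"linear":[0,-0.03,0.005],"delta_rot":[0,0,0],"fingers":0}]' >/dev/null && ./ok 1 8 && python3 -m crank '[{"linear":[0,-0.03,0.005],"delta_rot":[0,0,0],"fingers":0},{"linear":[0,-0.03,0.005],"delta_rot":[0,0,0],"fingers":0},{"linear":[0,-0.03,0.005],"delta_rot":[0,0,0],"fingers":0},{"linear":[0,-0.03,0.005],"delta_rot":[0,0,0],"fingers":0},{"linear":[0,-0.03,0.005],"delta_rot":[0,0,0],"fingers":0}]' && ./ok 1 8
```

```text
ang 185.1 r 58.0 resist 4.9 rad 3.9False
```

```bash
sed -i 's/sys.exit(ft>float(sys.argv\[2\]))/sys.exit(int(ft>float(sys.argv[2])))/' ok
./ok 1 8 && python3 -m crank '[{"linear":[0,-0.03,0.003],"delta_rot":[0,0,0],"fingers":0},{"linear":[0,-0.03,0.003],"delta_rot":[0,0,0],"fingers":0},{"linear":[0,-0.03,0.003],"delta_rot":[0,0,0],"fingers":0},{"linear":[0,-0.03,0.003],"delta_rot":[0,0,0],"fingers":0},{"linear":[0,-0.03,0.003],"delta_rot":[0,0,0],"fingers":0}]' >/dev/null && ./ok 1 8 && python3 -m crank '[{"linear":[0,-0.03,0.004],"delta_rot":[0,0,0],"fingers":0},{"linear":[0,-0.03,0.004],"delta_rot":[0,0,0],"fingers":0},{"linear":[0,-0.03,0.004],"delta_rot":[0,0,0],"fingers":0},{"linear":[0,-0.03,0.004],"delta_rot":[0,0,0],"fingers":0},{"linear":[0,-0.03,0.004],"delta_rot":[0,0,0],"fingers":0}]' >/dev/null && ./ok 1 8 && python3 -m crank '[{"linear":[0,-0.03,0.005],"delta_rot":[0,0,0],"fingers":0},{"linear":[0,-0.03,0.005],"delta_rot":[0,0,0],"fingers":0},{"linear":[0,-0.03,0.005],"delta_rot":[0,0,0],"fingers":0},{"linear":[0,-0.03,0.005],"delta_rot":[0,0,0],"fingers":0},{"linear":[0,-0.03,0.005],"delta_rot":[0,0,0],"fingers":0}]' >/dev/null && ./ok 1 8 && python3 -m crank '[{"linear":[0,-0.03,0.005],"delta_rot":[0,0,0],"fingers":0},{"linear":[0,-0.03,0.005],"delta_rot":[0,0,0],"fingers":0},{"linear":[0,-0.03,0.005],"delta_rot":[0,0,0],"fingers":0},{"linear":[0,-0.03,0.005],"delta_rot":[0,0,0],"fingers":0},{"linear":[0,-0.03,0.005],"delta_rot":[0,0,0],"fingers":0}]' && ./ok 1 8
```

```text
ang 185.1 r 58.0 resist 4.9 rad 3.9
ang 186.5 r 58.0 resist 4.0 rad 2.9
ang 188.0 r 57.9 resist 3.9 rad 3.2
ang 189.5 r 57.9 resist 3.6 rad 3.3
time: 10.6
tool_pos: [492.3, -50.6, 124.6]
tcp_rot: [3.075, 1.571, 3.082]
contact_force: [-4.0, 2.9, 3.7]
grip_width: 23.1
ang 191.1 r 57.8 resist 3.6 rad 3.4
```

```bash
python3 -m crank '[{"linear":[0,-0.03,0.006],"delta_rot":[0,0,0],"fingers":0},{"linear":[0,-0.03,0.006],"delta_rot":[0,0,0],"fingers":0},{"linear":[0,-0.03,0.006],"delta_rot":[0,0,0],"fingers":0},{"linear":[0,-0.03,0.006],"delta_rot":[0,0,0],"fingers":0},{"linear":[0,-0.03,0.006],"delta_rot":[0,0,0],"fingers":0}]' >/dev/null && ./ok 1 8 && python3 -m crank '[{"linear":[0,-0.03,0.007],"delta_rot":[0,0,0],"fingers":0},{"linear":[0,-0.03,0.007],"delta_rot":[0,0,0],"fingers":0},{"linear":[0,-0.03,0.007],"delta_rot":[0,0,0],"fingers":0},{"linear":[0,-0.03,0.007],"delta_rot":[0,0,0],"fingers":0},{"linear":[0,-0.03,0.007],"delta_rot":[0,0,0],"fingers":0}]' >/dev/null && ./ok 1 8 && python3 -m crank '[{"linear":[0,-0.03,0.008],"delta_rot":[0,0,0],"fingers":0},{"linear":[0,-0.03,0.008],"delta_rot":[0,0,0],"fingers":0},{"linear":[0,-0.03,0.008],"delta_rot":[0,0,0],"fingers":0},{"linear":[0,-0.03,0.008],"delta_rot":[0,0,0],"fingers":0},{"linear":[0,-0.03,0.008],"delta_rot":[0,0,0],"fingers":0}]' >/dev/null && ./ok 1 8 && python3 -m crank '[{"linear":[0,-0.03,0.009],"delta_rot":[0,0,0],"fingers":0},{"linear":[0,-0.03,0.009],"delta_rot":[0,0,0],"fingers":0},{"linear":[0,-0.03,0.009],"delta_rot":[0,0,0],"fingers":0},{"linear":[0,-0.03,0.009],"delta_rot":[0,0,0],"fingers":0},{"linear":[0,-0.03,0.009],"delta_rot":[0,0,0],"fingers":0}]' >/dev/null && ./ok 1 8 && python3 -m crank '[{"linear":[0,-0.03,0.01],"delta_rot":[0,0,0],"fingers":0},{"linear":[0,-0.03,0.01],"delta_rot":[0,0,0],"fingers":0},{"linear":[0,-0.03,0.01],"delta_rot":[0,0,0],"fingers":0},{"linear":[0,-0.03,0.01],"delta_rot":[0,0,0],"fingers":0},{"linear":[0,-0.03,0.01],"delta_rot":[0,0,0],"fingers":0}]' > /dev/null && ./ok 1 8&& python3 -m crank '[{"linear":[0,-0.03,0.011],"delta_rot":[0,0,0],"fingers":0},{"linear":[0,-0.03,0.011],"delta_rot":[0,0,0],"fingers":0},{"linear":[0,-0.03,0.011],"delta_rot":[0,0,0],"fingers":0},{"linear":[0,-0.03,0.011],"delta_rot":[0,0,0],"fingers":0},{"linear":[0,-0.03,0.011],"delta_rot":[0,0,0],"fingers":0}]' && ./ok 1 8
```

```text
ang 192.6 r 57.8 resist 3.7 rad 3.3
ang 194.1 r 57.7 resist 3.9 rad 3.8
ang 194.7 r 57.7 resist 9.1 rad 2.6
```

```bash
python3 -m crank '[{"linear":[0,-0.02,0.005],"delta_rot":[0,0,0],"fingers":0},{"linear":[0,-0.02,0.005],"delta_rot":[0,0,0],"fingers":0},{"linear":[0,-0.02,0.005],"delta_rot":[0,0,0],"fingers":0},{"linear":[0,0,0],"delta_rot":[0,0,0],"fingers":0},{"linear":[0,0,0],"delta_rot":[0,0,0],"fingers":0}]' ; ./ok 1 8
```

```text
time: 12.6
tool_pos: [493.2, -54.3, 124.5]
tcp_rot: [1.931, 1.568, 1.938]
contact_force: [-5.1, 8.3, 4.9]
grip_width: 23.4
ang 194.8 r 57.8 resist 9.4 rad 2.8
```

```bash
python3 -m crank '[{"linear":[0,-0.03,0.007],"delta_rot":[0,0,0],"fingers":0},{"linear":[0,-0.03,0.007],"delta_rot":[0,0,0],"fingers":0},{"linear":[0,-0.03,0.007],"delta_rot":[0,0,0],"fingers":0},{"linear":[0,0,0],"delta_rot":[0,0,0],"fingers":0},{"linear":[0,0,0],"delta_rot":[0,0,0],"fingers":0}]' ; ./ok 1 8
```

```text
time: 13.1
tool_pos: [493.2, -54.5, 124.5]
tcp_rot: [1.915, 1.567, 1.922]
contact_force: [-4.0, 11.8, 4.8]
grip_width: 23.6
ang 195.1 r 57.8 resist 12.5 rad 0.8
```

Firm stop: the force rises from 9 to 12.5 N with almost no motion, handle at 195°. I'll ease off, release and lift.

```bash
python3 -m crank '[{"linear":[0,0.05,-0.01],"delta_rot":[0,0,0],"fingers":0},{"linear":[0,0.05,-0.01],"delta_rot":[0,0,0],"fingers":0},{"linear":[0,0.05,-0.01],"delta_rot":[0,0,0],"fingers":0},{"linear":[0,0,0],"delta_rot":[0,0,0],"fingers":0.3},{"linear":[0,0,0],"delta_rot":[0,0,0],"fingers":0.4}]';./ok 1 8;  python3 -m crank '[{"linear":[0,0,0],"delta_rot":[0,0,0],"fingers":0.6},{"linear":[0,0,0],"delta_rot":[0,0,0],"fingers":0.8},{"linear":[0,0,0],"delta_rot":[0,0,0],"fingers":1},{"linear":[-1,0,0],"delta_rot":[0,0,0],"fingers":1},{"linear":[-2,0,0],"delta_rot":[0,0,0],"fingers":1}]'
```

```text
time: 13.6
tool_pos: [494.6, -55.6, 124.8]
tcp_rot: [-0.467, 1.568, -0.459]
contact_force: [0.6, -0.1, -0.1]
grip_width: 31.4
ang 196.5 r 56.7 resist -0.3 rad -0.6
time: 14.1
tool_pos: [492.8, -54.9, 154.3]
tcp_rot: [2.863, 1.568, 2.87]
contact_force: [0.3, -0.0, 0.5]
grip_width: 70.8
```

```bash
python3 -m crank '[{"linear":[-2.5,0,-0.5],"delta_rot":[0,0,0],"fingers":1},{"linear":[-1,3,-1],"delta_rot":[0,0,0],"fingers":1},{"linear":[0,4,-1],"delta_rot":[0,0,0],"fingers":1},{"linear":[0,4,-0.6],"delta_rot":[0,0,0],"fingers":1},{"linear":[0,4,0],"delta_rot":[0,0,0],"fingers":1}]'; python3 -m crank '[{"linear":[0,4,0],"delta_rot":[0,0,0],"fingers":1},{"linear":[0,4,0],"delta_rot":[0,0,0],"fingers":1},{"linear":[0,2,0],"delta_rot":[0,0,0],"fingers":1},{"linear":[0,0,0],"delta_rot":[0,0,0],"fingers":1},{"linear":[0,0,0],"delta_rot":[0,0,0],"fingers":1}]'
python3 - <<'E'
from h import *
st();s=capture("side");t=capture("top")
for n,c in(("side",s),("top",t)):
  h=cv2.cvtColor(c["image"],cv2.COLOR_BGR2HSV);x0,y0,x1,y1=(275,205,310,245) if n=="side" else (225,240,255,265)
  m=(((h[...,0]<8)|(h[...,0]>172))&(h[...,1]>150)&(h[...,2]>60)).astype(np.uint8);k=np.zeros_like(m);k[y0:y1,x0:x1]=m[y0:y1,x0:x1]
  ys,xs=np.nonzero(k)
  if len(xs):
    print(n,len(xs),xs.min(),xs.max(),ys.min(),ys.max(),"mid@55",ray(c,xs.mean(),ys.mean(),52 if n=="side" else 70).round(1))
a=cv2.resize(s["image"][150:300,240:400],None,fx=3.5,fy=3.5,interpolation=cv2.INTER_CUBIC);cv2.imwrite("pics/a5.png",cv2.convertScaleAbs(a,alpha=1.6))
E
```

```text
time: 14.6
tool_pos: [460.8, 95.9, 190.8]
tcp_rot: [0.013, 1.569, 0.02]
contact_force: [1.1, 0.6, -0.1]
grip_width: 92.2
time: 15.1
tool_pos: [460.7, 194.6, 190.0]
tcp_rot: [-0.518, 1.57, -0.51]
contact_force: [0.5, -1.0, 0.1]
grip_width: 92.0
15.1 [460.7 194.6 190. ] [-0.518  1.57  -0.51 ] [ 0.5 -1.   0.1] 92.0
[[ 0.001 -0.009  1.   ]
 [-0.     1.     0.009]
 [-1.    -0.     0.001]]
side 84 290 296 218 231 mid@55 [460.9 198.8  52. ]
```

View pics/a5.png

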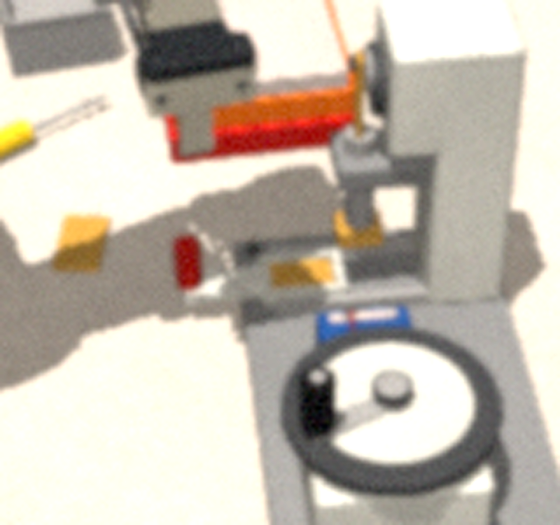

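The picture shows the handle on the home side at crop (318,400), the knob at (187,263) giving (461,198), the tag in its tray at (300,272), and the gripper above the knob. I'll descend in two stages.

```bash
python3 -m crank '[{"linear":[2.5,0.2,0],"delta_rot":[0,0,0],"fingers":1},{"linear":[3,0,0],"delta_rot":[0,0,0],"fingers":1},{"linear":[3,0,0],"delta_rot":[0,0,0],"fingers":1},{"linear":[2,0,0],"delta_rot":[0,0,0],"fingers":1},{"linear":[0,0,0],"delta_rot":[0,0,0],"fingers":1}]'; python3 -m crank '[{"linear":[1.2,0,0],"delta_rot":[0,0,0],"fingers":1},{"linear":[1.2,0,0],"delta_rot":[0,0,0],"fingers":1},{"linear":[1,0,0],"delta_rot":[0,0,0],"fingers":1},{"linear":[0.7,0,0],"delta_rot":[0,0,0],"fingers":0.9},{"linear":[0.2,0,0],"delta_rot":[0,0,0],"fingers":0.8}]'; python3 -m crank '[{"linear":[0,0,0],"delta_rot":[0,0,0],"fingers":0.7},{"linear":[0,0,0],"delta_rot":[0,0,0],"fingers":0.6},{"linear":[0,0,0],"delta_rot":[0,0,0],"fingers":0.5},{"linear":[0,0,0],"delta_rot":[0,0,0],"fingers":0.4},{"linear":[0,0,0],"delta_rot":[0,0,0],"fingers":0.3}]'
```

```text
time: 15.7
tool_pos: [459.1, 195.0, 82.4]
tcp_rot: [-2.881, 1.565, -2.875]
contact_force: [-0.7, 0.3, 0.3]
grip_width: 92.3
time: 16.2
tool_pos: [460.2, 196.7, 40.8]
tcp_rot: [-2.94, 1.57, -2.933]
contact_force: [-0.2, -0.9, 0.2]
grip_width: 80.4
time: 16.7
tool_pos: [460.8, 196.8, 41.9]
tcp_rot: [0.337, 1.57, 0.345]
contact_force: [-0.5, 0.1, -1.0]
grip_width: 40.5
```

```bash
python3 -m crank '[{"linear":[0,0,0],"delta_rot":[0,0,0],"fingers":0.24},{"linear":[0,0,0],"delta_rot":[0,0,0],"fingers":0.2},{"linear":[0,0,0],"delta_rot":[0,0,0],"fingers":0.18},{"linear":[0,0,0],"delta_rot":[0,0,0],"fingers":0.12},{"linear":[0,0,0],"delta_rot":[0,0,0],"fingers":0}]'
```

```text
time: 17.2
tool_pos: [461.1, 198.9, 41.7]
tcp_rot: [1.114, 1.567, 1.121]
contact_force: [0.6, 11.0, -2.4]
grip_width: 21.2
```

```bash
python3 -m crank '[{"linear":[0,0.1,0.1],"delta_rot":[0,0,0],"fingers":0},{"linear":[0,0.04,0.4],"delta_rot":[0,0,0],"fingers":0},{"linear":[0,-0.06,0.4],"delta_rot":[0,0,0],"fingers":0},{"linear":[0,-0.06,0.4],"delta_rot":[0,0,0],"fingers":0},{"linear":[0,-0.06,0.4],"delta_rot":[0,0,0],"fingers":0}]'; python3 -m crank '[{"linear":[0,-0.07,0.4],"delta_rot":[0,0,0],"fingers":0},{"linear":[0,-0.07,0.4],"delta_rot":[0,0,0],"fingers":0},{"linear":[0,-0.07,0.4],"delta_rot":[0,0,0],"fingers":0},{"linear":[0,-0.07,0.4],"delta_rot":[0,0,0],"fingers":0},{"linear":[0,-0.06,0.4],"delta_rot":[0,0,0],"fingers":0}]'
```

```text
time: 17.7
tool_pos: [477.9, 196.4, 41.7]
tcp_rot: [2.411, 1.571, 2.418]
contact_force: [-3.5, 0.5, 3.0]
grip_width: 21.2
time: 18.2
tool_pos: [498.1, 193.2, 41.7]
tcp_rot: [0.673, 1.571, 0.68]
contact_force: [-3.3, 1.1, 4.5]
grip_width: 21.1
```

```bash
python3 -m crank '[{"linear":[0,-0.03,0.2],"delta_rot":[0,0,0],"fingers":0},{"linear":[0,-0.03,0.2],"delta_rot":[0,0,0],"fingers":0},{"linear":[0,-0.03,0.2],"delta_rot":[0,0,0],"fingers":0},{"linear":[0,-0.01,0.1],"delta_rot":[0,0,0],"fingers":0},{"linear":[0,-0.01,0.1],"delta_rot":[0,0,0],"fingers":0}]'; python3 -m crank '[{"linear":[0,-0.01,0.1],"delta_rot":[0,0,0],"fingers":0},{"linear":[0,-0.01,0.1],"delta_rot":[0,0,0],"fingers":0},{"linear":[0,-0.01,0.1],"delta_rot":[0,0,0],"fingers":0},{"linear":[0,0,0],"delta_rot":[0,0,0],"fingers":0},{"linear":[0,0,0],"delta_rot":[0,0,0],"fingers":0}]'
```

```text
time: 18.7
tool_pos: [505.1, 192.1, 41.6]
tcp_rot: [-3.013, 1.569, -3.006]
contact_force: [-7.2, 0.6, 8.7]
grip_width: 21.6
time: 19.2
tool_pos: [505.0, 192.1, 41.6]
tcp_rot: [-3.083, 1.564, -3.075]
contact_force: [-13.7, 2.1, 14.2]
grip_width: 21.0
```

Shuttle is home: hard stop at 13.7 N after 44.5 mm of travel. I'll ease off, release, lift and return to the handle.

```bash
python3 -m crank '[{"linear":[0,0,-0.15],"delta_rot":[0,0,0],"fingers":0},{"linear":[0,0,-0.1],"delta_rot":[0,0,0],"fingers":0.25},{"linear":[0,0,0],"delta_rot":[0,0,0],"fingers":0.4},{"linear":[0,0,0],"delta_rot":[0,0,0],"fingers":0.6},{"linear":[0,0,0],"delta_rot":[0,0,0],"fingers":0.8}]'; python3 -m crank '[{"linear":[0,0,0],"delta_rot":[0,0,0],"fingers":1},{"linear":[-2,0,0],"delta_rot":[0,0,0],"fingers":1},{"linear":[-4,0,0],"delta_rot":[0,0,0],"fingers":1},{"linear":[-4,0,-0.5],"delta_rot":[0,0,0],"fingers":1},{"linear":[-4.5,-1,-1],"delta_rot":[0,0,0],"fingers":1}]'
python3 -m crank '[{"linear":[-0.5,-4,-0.5],"delta_rot":[0,0,0],"fingers":1},{"linear":[0,-4.5,0],"delta_rot":[0,0,0],"fingers":1},{"linear":[0,-4.5,0],"delta_rot":[0,0,0],"fingers":1},{"linear":[0,-4.5,0],"delta_rot":[0,0,0],"fingers":1},{"linear":[0,-4,0.5],"delta_rot":[0,0,0],"fingers":1}]'
python3 - <<'E'
from h import *
st();s=capture("side");t=capture("top")
for n,c in(("side",s),("top",t)):
  h=cv2.cvtColor(c["image"],cv2.COLOR_BGR2HSV)
  m=(((h[...,0]<8)|(h[...,0]>172))&(h[...,1]>150)&(h[...,2]>60)).astype(np.uint8);x0,y0,x1,y1=(290,195,330,245) if n=="side" else (225,225,255,265)
  k=m[y0:y1,x0:x1];ys,xs=np.nonzero(k);print(n,len(xs))
  if len(xs):print(xs.mean()+x0,ys.mean()+y0,ray(c,xs.mean()+x0,ys.mean()+y0,52 if n=="side" else 72).round(1))
E
```

```text
time: 19.7
tool_pos: [506.6, 191.7, 41.5]
tcp_rot: [-0.009, 1.57, -0.002]
contact_force: [-0.6, -0.4, 0.3]
grip_width: 42.0
time: 20.2
tool_pos: [491.0, 182.1, 187.5]
tcp_rot: [3.03, 1.57, 3.038]
contact_force: [1.0, -0.6, 0.4]
grip_width: 82.0
time: 20.7
tool_pos: [492.4, -35.2, 191.8]
tcp_rot: [-0.528, 1.57, -0.521]
contact_force: [0.8, 0.4, -0.4]
grip_width: 92.2
20.7 [492.4 -35.2 191.8] [-0.528  1.57  -0.521] [ 0.8  0.4 -0.4] 92.2
[[ 0.    -0.007  1.   ]
 [-0.     1.     0.007]
 [-1.    -0.     0.   ]]
side 82
308.6951219512195 221.73170731707316 [504.5 197.7  52. ]
top 53
240.8490566037736 235.18867924528303 [503.2 190.6  72. ]
```

By the top camera the knob moved 44.8 mm, so it is home. Now I'll regrasp the handle at about (493,-53.7).

```bash
python3 -m crank '[{"linear":[0,-1.8,0.05],"delta_rot":[0,0,0],"fingers":1},{"linear":[2.5,0,0],"delta_rot":[0,0,0],"fingers":1},{"linear":[2.5,0,0],"delta_rot":[0,0,0],"fingers":0.9},{"linear":[1.2,0,0],"delta_rot":[0,0,0],"fingers":0.8},{"linear":[0.5,0,0],"delta_rot":[0,0,0],"fingers":0.7}]'; python3 -m crank '[{"linear":[0,0,0],"delta_rot":[0,0,0],"fingers":0.6},{"linear":[0,0,0],"delta_rot":[0,0,0],"fingers":0.5},{"linear":[0,0,0],"delta_rot":[0,0,0],"fingers":0.42},{"linear":[0,0,0],"delta_rot":[0,0,0],"fingers":0.36},{"linear":[0,0,0],"delta_rot":[0,0,0],"fingers":0.32}]'
```

```text
time: 21.3
tool_pos: [492.7, -50.3, 123.3]
tcp_rot: [2.763, 1.568, 2.771]
contact_force: [-0.2, 0.0, 0.1]
grip_width: 71.9
time: 21.8
tool_pos: [493.7, -51.2, 125.0]
tcp_rot: [-0.141, 1.57, -0.134]
contact_force: [0.2, 1.1, 0.1]
grip_width: 32.9
```

```bash
python3 -m crank '[{"linear":[0,0,0],"delta_rot":[0,0,0],"fingers":0.29},{"linear":[0,0,0],"delta_rot":[0,0,0],"fingers":0.27},{"linear":[0,0,0],"delta_rot":[0,0,0],"fingers":0.2},{"linear":[0,0,0],"delta_rot":[0,0,0],"fingers":0.1},{"linear":[0,0,0],"delta_rot":[0,0,0],"fingers":0}]'; ./ok -1 8
```

```text
time: 22.3
tool_pos: [493.6, -51.6, 124.8]
tcp_rot: [-0.949, 1.57, -0.942]
contact_force: [-1.3, -4.9, 2.2]
grip_width: 23.3
ang 192.3 r 56.7 resist 4.5 rad 2.3
```

```bash
python3 - <<'E'
from h import *
H=np.array([549,-39.5]);p=np.array([493.5,-51.4]);ang=np.arange(187,187-345,-5)
for i,a in enumerate(ang):
    w=H+58*np.array([np.cos(np.radians(a)),np.sin(np.radians(a))]);d=w-p
    l=np.round(np.array([d@[-.007,1],d@[1,.007]])/10,2);p=p+10*(l[0]*np.array([-.007,1])+l[1]*np.array([1,.007]))
    print(a,l.tolist(),end="\n" if i%5==4 else "  ")
E
```

```text
187 [0.48, -0.2]  182 [0.51, -0.04]  177 [0.51, 0.01]  172 [0.5, 0.05]  167 [0.5, 0.1]
162 [0.48, 0.13]  157 [0.47, 0.19]  152 [0.46, 0.22]  147 [0.43, 0.26]  142 [0.41, 0.29]
137 [0.39, 0.33]  132 [0.35, 0.37]  127 [0.32, 0.39]  122 [0.28, 0.42]  117 [0.25, 0.44]
112 [0.2, 0.46]  107 [0.17, 0.48]  102 [0.12, 0.49]  97 [0.08, 0.5]  92 [0.04, 0.51]
87 [-0.01, 0.5]  82 [-0.05, 0.51]  77 [-0.1, 0.49]  72 [-0.14, 0.49]  67 [-0.18, 0.47]
62 [-0.22, 0.46]  57 [-0.26, 0.43]  52 [-0.29, 0.41]  47 [-0.33, 0.38]  42 [-0.37, 0.36]
37 [-0.39, 0.31]  32 [-0.42, 0.29]  27 [-0.44, 0.24]  22 [-0.46, 0.21]  17 [-0.48, 0.17]
12 [-0.49, 0.12]  7 [-0.5, 0.08]  2 [-0.51, 0.04]  -3 [-0.5, -0.01]  -8 [-0.51, -0.05]
-13 [-0.49, -0.1]  -18 [-0.49, -0.14]  -23 [-0.47, -0.18]  -28 [-0.46, -0.22]  -33 [-0.43, -0.26]
-38 [-0.41, -0.3]  -43 [-0.38, -0.33]  -48 [-0.36, -0.36]  -53 [-0.32, -0.39]  -58 [-0.28, -0.42]
-63 [-0.24, -0.45]  -68 [-0.21, -0.46]  -73 [-0.17, -0.48]  -78 [-0.12, -0.49]  -83 [-0.08, -0.5]
-88 [-0.04, -0.5]  -93 [0.01, -0.51]  -98 [0.05, -0.5]  -103 [0.1, -0.5]  -108 [0.14, -0.48]
-113 [0.18, -0.48]  -118 [0.22, -0.45]  -123 [0.26, -0.43]  -128 [0.3, -0.41]  -133 [0.33, -0.39]
-138 [0.36, -0.35]  -143 [0.39, -0.32]  -148 [0.42, -0.28]  -153 [0.44, -0.25]
```

```bash
python3 -m crank '[{"linear":[0,0.48,-0.2],"delta_rot":[0,0,0],"fingers":0},{"linear":[0,0.51,-0.04],"delta_rot":[0,0,0],"fingers":0},{"linear":[0,0.51,0.01],"delta_rot":[0,0,0],"fingers":0},{"linear":[0,0.5,0.05],"delta_rot":[0,0,0],"fingers":0},{"linear":[0,0.5,0.1],"delta_rot":[0,0,0],"fingers":0}]' >/dev/null && ./ok -1 12 && python3 -m crank '[{"linear":[0,0.48,0.13],"delta_rot":[0,0,0],"fingers":0},{"linear":[0,0.47,0.19],"delta_rot":[0,0,0],"fingers":0},{"linear":[0,0.46,0.22],"delta_rot":[0,0,0],"fingers":0},{"linear":[0,0.43,0.26],"delta_rot":[0,0,0],"fingers":0},{"linear":[0,0.41,0.29],"delta_rot":[0,0,0],"fingers":0}]' && ./ok -1 12
```

```text
ang 166.4 r 57.7 resist 3.7 rad -4.2
time: 23.3
tool_pos: [503.1, -3.2, 124.7]
tcp_rot: [2.949, 1.57, 2.956]
contact_force: [-0.2, -3.9, 4.7]
grip_width: 23.4
ang 141.7 r 58.5 resist 3.2 rad -2.2
```

Tracking well, so I'll continue.

```bash
python3 -m crank '[{"linear":[0,0.39,0.33],"delta_rot":[0,0,0],"fingers":0},{"linear":[0,0.35,0.37],"delta_rot":[0,0,0],"fingers":0},{"linear":[0,0.32,0.39],"delta_rot":[0,0,0],"fingers":0},{"linear":[0,0.28,0.42],"delta_rot":[0,0,0],"fingers":0},{"linear":[0,0.25,0.44],"delta_rot":[0,0,0],"fingers":0}]' >/dev/null && ./ok -1 12 && python3 -m crank '[{"linear":[0,0.2,0.46],"delta_rot":[0,0,0],"fingers":0},{"linear":[0,0.17,0.48],"delta_rot":[0,0,0],"fingers":0},{"linear":[0,0.12,0.49],"delta_rot":[0,0,0],"fingers":0},{"linear":[0,0.08,0.5],"delta_rot":[0,0,0],"fingers":0},{"linear":[0,0.04,0.51],"delta_rot":[0,0,0],"fingers":0}]' >/dev/null && ./ok -1 12 && python3 -m crank '[{"linear":[0,-0.01,0.5],"delta_rot":[0,0,0],"fingers":0},{"linear":[0,-0.05,0.51],"delta_rot":[0,0,0],"fingers":0},{"linear":[0,-0.1,0.49],"delta_rot":[0,0,0],"fingers":0},{"linear":[0,-0.14,0.49],"delta_rot":[0,0,0],"fingers":0},{"linear":[0,-0.18,0.47],"delta_rot":[0,0,0],"fingers":0}]' && ./ok -1 12
```

```text
ang 117.2 r 59.3 resist 3.5 rad -1.0
ang 92.9 r 59.8 resist 3.6 rad 1.2
time: 24.8
tool_pos: [570.9, 16.3, 124.7]
tcp_rot: [2.106, 1.567, 2.114]
contact_force: [-2.7, 4.0, 6.3]
grip_width: 23.5
ang 68.6 r 60.0 resist 4.0 rad 2.7
```

```bash
python3 -m crank '[{"linear":[0,-0.22,0.46],"delta_rot":[0,0,0],"fingers":0},{"linear":[0,-0.26,0.43],"delta_rot":[0,0,0],"fingers":0},{"linear":[0,-0.29,0.41],"delta_rot":[0,0,0],"fingers":0},{"linear":[0,-0.33,0.38],"delta_rot":[0,0,0],"fingers":0},{"linear":[0,-0.37,0.36],"delta_rot":[0,0,0],"fingers":0}]' >/dev/null && ./ok -1 12 && python3 -m crank '[{"linear":[0,-0.39,0.31],"delta_rot":[0,0,0],"fingers":0},{"linear":[0,-0.42,0.29],"delta_rot":[0,0,0],"fingers":0},{"linear":[0,-0.44,0.24],"delta_rot":[0,0,0],"fingers":0},{"linear":[0,-0.46,0.21],"delta_rot":[0,0,0],"fingers":0},{"linear":[0,-0.48,0.17],"delta_rot":[0,0,0],"fingers":0}]' >/dev/null && ./ok -1 12 && python3 -m crank '[{"linear":[0,-0.49,0.12],"delta_rot":[0,0,0],"fingers":0},{"linear":[0,-0.5,0.08],"delta_rot":[0,0,0],"fingers":0},{"linear":[0,-0.51,0.04],"delta_rot":[0,0,0],"fingers":0},{"linear":[0,-0.5,-0.01],"delta_rot":[0,0,0],"fingers":0},{"linear":[0,-0.51,-0.05],"delta_rot":[0,0,0],"fingers":0}]' && ./ok -1 12
```

```text
ang 44.1 r 59.8 resist 4.3 rad 3.3
ang 19.4 r 59.4 resist 4.5 rad 3.9
time: 26.3
tool_pos: [607.4, -45.1, 124.8]
tcp_rot: [1.079, 1.567, 1.087]
contact_force: [3.8, 3.4, 3.7]
grip_width: 23.3
ang 354.5 r 58.7 resist 3.8 rad 3.5
```

```bash
./ok -1 12 && python3 -m crank '[{"linear":[0,-0.49,-0.1],"delta_rot":[0,0,0],"fingers":0},{"linear":[0,-0.49,-0.14],"delta_rot":[0,0,0],"fingers":0},{"linear":[0,-0.47,-0.18],"delta_rot":[0,0,0],"fingers":0},{"linear":[0,-0.46,-0.22],"delta_rot":[0,0,0],"fingers":0},{"linear":[0,-0.43,-0.26],"delta_rot":[0,0,0],"fingers":0}]' >/dev/null && ./ok -1 12 && python3 -m crank '[{"linear":[0,-0.41,-0.3],"delta_rot":[0,0,0],"fingers":0},{"linear":[0,-0.38,-0.33],"delta_rot":[0,0,0],"fingers":0},{"linear":[0,-0.36,-0.36],"delta_rot":[0,0,0],"fingers":0},{"linear":[0,-0.32,-0.39],"delta_rot":[0,0,0],"fingers":0},{"linear":[0,-0.28,-0.42],"delta_rot":[0,0,0],"fingers":0}]' >/dev/null && ./ok -1 12 && python3 -m crank '[{"linear":[0,-0.24,-0.45],"delta_rot":[0,0,0],"fingers":0},{"linear":[0,-0.21,-0.46],"delta_rot":[0,0,0],"fingers":0},{"linear":[0,-0.17,-0.48],"delta_rot":[0,0,0],"fingers":0},{"linear":[0,-0.12,-0.49],"delta_rot":[0,0,0],"fingers":0},{"linear":[0,-0.08,-0.5],"delta_rot":[0,0,0],"fingers":0}]' && ./ok -1 12
```

```text
ang 354.5 r 58.7 resist 3.8 rad 3.5
ang 329.1 r 57.8 resist 4.5 rad 2.2
ang 302.0 r 57.1 resist 4.6 rad -3.5
time: 27.8
tool_pos: [555.7, -95.7, 124.7]
tcp_rot: [1.497, 1.568, 1.504]
contact_force: [4.3, 7.9, 4.7]
grip_width: 23.3
ang 276.8 r 56.6 resist 5.2 rad -7.3
```

```bash
python3 -m crank '[{"linear":[0,0.01,-0.5],"delta_rot":[0,0,0],"fingers":0},{"linear":[0,0.06,-0.51],"delta_rot":[0,0,0],"fingers":0},{"linear":[0,0.05,-0.5],"delta_rot":[0,0,0],"fingers":0},{"linear":[0,0.1,-0.5],"delta_rot":[0,0,0],"fingers":0},{"linear":[0,0.14,-0.48],"delta_rot":[0,0,0],"fingers":0}]' >/dev/null && ./ok -1 12 && python3 -m crank '[{"linear":[0,0.18,-0.48],"delta_rot":[0,0,0],"fingers":0},{"linear":[0,0.22,-0.45],"delta_rot":[0,0,0],"fingers":0},{"linear":[0,0.26,-0.43],"delta_rot":[0,0,0],"fingers":0},{"linear":[0,0.3,-0.41],"delta_rot":[0,0,0],"fingers":0},{"linear":[0,0.33,-0.39],"delta_rot":[0,0,0],"fingers":0}]' && ./ok -1 12
```

```text
ang 251.9 r 56.3 resist 5.7 rad -6.2
time: 28.8
tool_pos: [510.5, -80.7, 124.8]
tcp_rot: [0.004, 1.568, 0.011]
contact_force: [7.9, 3.3, 0.9]
grip_width: 23.2
ang 226.9 r 56.4 resist 3.5 rad -7.8
```

```bash
python3 -m crank '[{"linear":[0,0.2,-0.16],"delta_rot":[0,0,0],"fingers":0},{"linear":[0,0.21,-0.15],"delta_rot":[0,0,0],"fingers":0},{"linear":[0,0.22,-0.14],"delta_rot":[0,0,0],"fingers":0},{"linear":[0,0.22,-0.13],"delta_rot":[0,0,0],"fingers":0},{"linear":[0,0.23,-0.13],"delta_rot":[0,0,0],"fingers":0}]' >/dev/null&& ./ok -1 9 && python3 -m crank '[{"linear":[0,0.09,-0.04],"delta_rot":[0,0,0],"fingers":0},{"linear":[0,0.09,-0.04],"delta_rot":[0,0,0],"fingers":0},{"linear":[0,0.09,-0.04],"delta_rot":[0,0,0],"fingers":0},{"linear":[0,0.09,-0.04],"delta_rot":[0,0,0],"fingers":0},{"linear":[0,0.09,-0.04],"delta_rot":[0,0,0],"fingers":0}]' && ./ok -1 9
```

```text
ang 213.7 r 56.4 resist 3.8 rad 0.5
time: 29.8
tool_pos: [499.4, -66.2, 124.7]
tcp_rot: [-2.489, 1.569, -2.481]
contact_force: [0.4, -5.2, 6.5]
grip_width: 23.1
ang 208.3 r 56.4 resist 4.7 rad 2.1
```

```bash
python3 -m crank '[{"linear":[0,0.04,-0.02],"delta_rot":[0,0,0],"fingers":0},{"linear":[0,0.04,-0.02],"delta_rot":[0,0,0],"fingers":0},{"linear":[0,0.04,-0.02],"delta_rot":[0,0,0],"fingers":0},{"linear":[0,0.04,-0.02],"delta_rot":[0,0,0],"fingers":0},{"linear":[0,0.04,-0.02],"delta_rot":[0,0,0],"fingers":0}]' >/dev/null&& ./ok -1 8 && python3 -m crank '[{"linear":[0,0.04,-0.02],"delta_rot":[0,0,0],"fingers":0},{"linear":[0,0.04,-0.02],"delta_rot":[0,0,0],"fingers":0},{"linear":[0,0.04,-0.02],"delta_rot":[0,0,0],"fingers":0},{"linear":[0,0.04,-0.02],"delta_rot":[0,0,0],"fingers":0},{"linear":[0,0.04,-0.02],"delta_rot":[0,0,0],"fingers":0}]' >/dev/null && ./ok -1 8 && python3 -m crank '[{"linear":[0,0.03,-0.01],"delta_rot":[0,0,0],"fingers":0},{"linear":[0,0.03,-0.01],"delta_rot":[0,0,0],"fingers":0},{"linear":[0,0.03,-0.01],"delta_rot":[0,0,0],"fingers":0},{"linear":[0,0.03,-0.01],"delta_rot":[0,0,0],"fingers":0},{"linear":[0,0.03,-0.01],"delta_rot":[0,0,0],"fingers":0}]' >/dev/null && ./ok -1 8 && python3 -m crank '[{"linear":[0,0.03,-0.01],"delta_rot":[0,0,0],"fingers":0},{"linear":[0,0.03,-0.01],"delta_rot":[0,0,0],"fingers":0},{"linear":[0,0.03,-0.01],"delta_rot":[0,0,0],"fingers":0},{"linear":[0,0.03,-0.01],"delta_rot":[0,0,0],"fingers":0},{"linear":[0,0.03,-0.01],"delta_rot":[0,0,0],"fingers":0}]' && ./ok -1 8
```

```text
ang 206.0 r 56.4 resist 4.4 rad 3.6
ang 203.7 r 56.5 resist 4.6 rad 1.9
ang 202.1 r 56.5 resist 4.8 rad 2.6
time: 31.8
tool_pos: [496.0, -59.2, 124.7]
tcp_rot: [-2.665, 1.568, -2.657]
contact_force: [-1.4, -5.9, 7.6]
grip_width: 23.3
ang 200.4 r 56.5 resist 5.0 rad 3.3
```

```bash
python3 -m crank '[{"linear":[0,0.03,-0.01],"delta_rot":[0,0,0],"fingers":0},{"linear":[0,0.03,-0.01],"delta_rot":[0,0,0],"fingers":0},{"linear":[0,0.03,-0.01],"delta_rot":[0,0,0],"fingers":0},{"linear":[0,0.03,-0.01],"delta_rot":[0,0,0],"fingers":0},{"linear":[0,0.03,-0.01],"delta_rot":[0,0,0],"fingers":0}]' >/dev/null&& ./ok -1 8 && python3 -m crank '[{"linear":[0,0.03,-0.01],"delta_rot":[0,0,0],"fingers":0},{"linear":[0,0.03,-0.01],"delta_rot":[0,0,0],"fingers":0},{"linear":[0,0.03,-0.01],"delta_rot":[0,0,0],"fingers":0},{"linear":[0,0.03,-0.01],"delta_rot":[0,0,0],"fingers":0},{"linear":[0,0.03,-0.01],"delta_rot":[0,0,0],"fingers":0}]' >/dev/null && ./ok -1 8 && python3 -m crank '[{"linear":[0,0.03,-0.01],"delta_rot":[0,0,0],"fingers":0},{"linear":[0,0.03,-0.01],"delta_rot":[0,0,0],"fingers":0},{"linear":[0,0.03,-0.01],"delta_rot":[0,0,0],"fingers":0},{"linear":[0,0.03,-0.01],"delta_rot":[0,0,0],"fingers":0},{"linear":[0,0.03,-0.01],"delta_rot":[0,0,0],"fingers":0}]' >/dev/null && ./ok -1 8 && python3 -m crank '[{"linear":[0,0.03,-0.01],"delta_rot":[0,0,0],"fingers":0},{"linear":[0,0.03,-0.01],"delta_rot":[0,0,0],"fingers":0},{"linear":[0,0.03,-0.01],"delta_rot":[0,0,0],"fingers":0},{"linear":[0,0.03,-0.01],"delta_rot":[0,0,0],"fingers":0},{"linear":[0,0.03,-0.01],"delta_rot":[0,0,0],"fingers":0}]' && ./ok -1 8
```

```text
ang 198.8 r 56.6 resist 4.0 rad 3.3
ang 197.2 r 56.6 resist 4.1 rad 2.9
ang 195.5 r 56.7 resist 3.5 rad 2.2
time: 33.8
tool_pos: [493.9, -53.2, 124.7]
tcp_rot: [-2.756, 1.568, -2.748]
contact_force: [-1.7, -4.3, 7.0]
grip_width: 23.5
ang 193.9 r 56.8 resist 3.8 rad 2.7
```

```bash
python3 -m crank '[{"linear":[0,0.02,-0.01],"delta_rot":[0,0,0],"fingers":0},{"linear":[0,0.02,0],"delta_rot":[0,0,0],"fingers":0},{"linear":[0,0.02,-0.01],"delta_rot":[0,0,0],"fingers":0},{"linear":[0,0.02,0],"delta_rot":[0,0,0],"fingers":0},{"linear":[0,0.02,0],"delta_rot":[0,0,0],"fingers":0}]' >/dev/null&& ./ok -1 8 && python3 -m crank '[{"linear":[0,0.02,-0.01],"delta_rot":[0,0,0],"fingers":0},{"linear":[0,0.02,0],"delta_rot":[0,0,0],"fingers":0},{"linear":[0,0.02,-0.01],"delta_rot":[0,0,0],"fingers":0},{"linear":[0,0.02,0],"delta_rot":[0,0,0],"fingers":0},{"linear":[0,0.02,0],"delta_rot":[0,0,0],"fingers":0}]' >/dev/null && ./ok -1 8 && python3 -m crank '[{"linear":[0,0.02,-0.01],"delta_rot":[0,0,0],"fingers":0},{"linear":[0,0.02,0],"delta_rot":[0,0,0],"fingers":0},{"linear":[0,0.02,-0.01],"delta_rot":[0,0,0],"fingers":0},{"linear":[0,0.02,0],"delta_rot":[0,0,0],"fingers":0},{"linear":[0,0.02,0],"delta_rot":[0,0,0],"fingers":0}]' && ./ok -1 8
```

```text
ang 193.5 r 56.7 resist 6.2 rad 2.3
ang 193.2 r 56.7 resist 10.0 rad 3.6
```

Force is rising. Two more short steps will confirm the stop.

```bash
python3 -m crank '[{"linear":[0,0.02,0],"delta_rot":[0,0,0],"fingers":0},{"linear":[0,0.02,-0.01],"delta_rot":[0,0,0],"fingers":0},{"linear":[0,0.02,0],"delta_rot":[0,0,0],"fingers":0},{"linear":[0,0,0],"delta_rot":[0,0,0],"fingers":0},{"linear":[0,0,0],"delta_rot":[0,0,0],"fingers":0}]' >/dev/null; ./ok -1 11 && python3 -m crank '[{"linear":[0,0.02,0],"delta_rot":[0,0,0],"fingers":0},{"linear":[0,0.02,0],"delta_rot":[0,0,0],"fingers":0},{"linear":[0,0,0],"delta_rot":[0,0,0],"fingers":0},{"linear":[0,0,0],"delta_rot":[0,0,0],"fingers":0},{"linear":[0,0,0],"delta_rot":[0,0,0],"fingers":0}]' && ./ok -1 8
```

```text
ang 193.1 r 56.7 resist 11.8 rad 4.5
```

The stop is firm: force went from 6.2 to 11.8 N over 0.4°. I'll ease off, release and lift clear.

```bash
python3 -m crank '[{"linear":[0,-0.05,0.01],"delta_rot":[0,0,0],"fingers":0},{"linear":[0,-0.05,0.01],"delta_rot":[0,0,0],"fingers":0},{"linear":[0,-0.05,0.01],"delta_rot":[0,0,0],"fingers":0},{"linear":[0,0,0],"delta_rot":[0,0,0],"fingers":0.3},{"linear":[0,0,0],"delta_rot":[0,0,0],"fingers":0.4}]';./ok -1 8;  python3 -m crank '[{"linear":[0,0,0],"delta_rot":[0,0,0],"fingers":0.6},{"linear":[0,0,0],"delta_rot":[0,0,0],"fingers":0.8},{"linear":[0,0,0],"delta_rot":[0,0,0],"fingers":1},{"linear":[-1,0,0],"delta_rot":[0,0,0],"fingers":1},{"linear":[-2,0,0],"delta_rot":[0,0,0],"fingers":1}]'; python3 -m crank '[{"linear":[-3,0,0],"delta_rot":[0,0,0],"fingers":1},{"linear":[-3,0,-2],"delta_rot":[0,0,0],"fingers":1},{"linear":[-1,0,-4],"delta_rot":[0,0,0],"fingers":1},{"linear":[0,0,-3],"delta_rot":[0,0,0],"fingers":1},{"linear":[0,0,0],"delta_rot":[0,0,0],"fingers":1}]'
python3 - <<'E'
from h import *
st();s=capture("side");t=capture("top")
f=lambda i:cv2.resize(i,None,fx=2.9,fy=2.9,interpolation=cv2.INTER_CUBIC)
w=np.hstack([f(s["image"][150:320,280:415]),f(t["image"][130:300,220:360])]);print(w.shape)
cv2.imwrite("pics/end.png",cv2.convertScaleAbs(w,alpha=1.6))
E
```

```text
time: 35.8
tool_pos: [493.4, -51.0, 123.8]
tcp_rot: [2.765, 1.567, 2.772]
contact_force: [-0.4, 0.5, 0.1]
grip_width: 31.5
ang 191.7 r 56.8 resist -0.6 rad 0.3
time: 36.3
tool_pos: [493.9, -51.1, 154.2]
tcp_rot: [2.836, 1.567, 2.844]
contact_force: [0.7, -0.1, 0.2]
grip_width: 71.0
time: 36.8
tool_pos: [402.1, -51.6, 225.7]
tcp_rot: [-1.015, 1.571, -1.008]
contact_force: [0.5, -0.7, -0.4]
grip_width: 91.6
36.8 [402.1 -51.6 225.7] [-1.015  1.571 -1.008] [ 0.5 -0.7 -0.4] 91.6
[[ 0.    -0.007  1.   ]
 [-0.     1.     0.007]
 [-1.    -0.     0.   ]]
(493, 798, 3)
```

View pics/end.png

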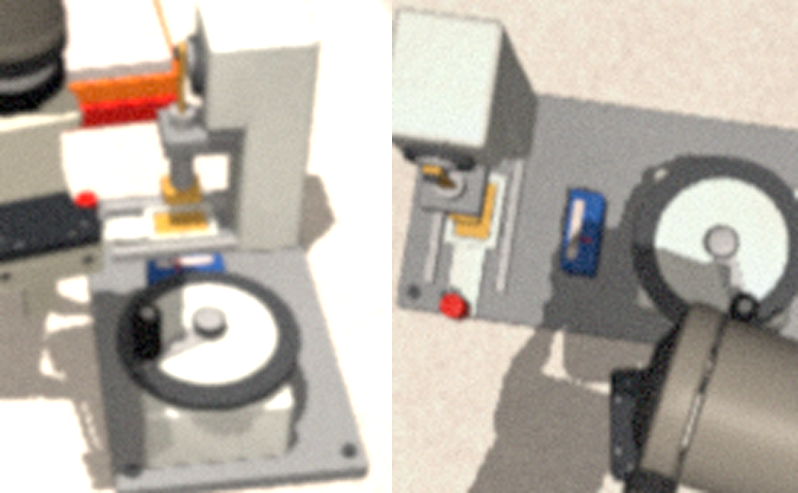

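The last picture shows the shuttle home with the knob at (453,305) and the tag flat in the tray at (473,215). The handle stands at its stop at (147,330) and the gripper is well clear, so I'm handing in.

```bash
python3 -c "
from plant import workorder
print(workorder.close_job())"
```

```text
the job is handed in; nothing more can be done
None
```

The stroke is done and the job is handed in. It took about 37 s of the 62 s, and the hand-in gives no verdict.

- **Home stop:** I turned the handle anticlockwise until it came up firm. The force rose from about 4 N to 12.5 N with almost no movement, at a handle angle of about 195°.
- **Shuttle:** it slid in about 44.5 mm to its hard stop, where I felt 13.7 N. The top camera put the knob's travel at 44.8 mm. The side camera put it at 43.6 mm, within the 2 mm calibration error.
- **Revolution:** I turned the handle clockwise once round, with 3 to 6 N of resistance, to a firm stop. The force rose to 11.8 N at about 193°. The highest force I measured along the handle's circle was 12.5 N, but forces were only read between moves.
- **Final check:** the last picture shows the tag flat in the tray, the shuttle home and the gripper clear, with no contact force. I did not measure the bystanders again at the end.

**First grasp missed:** the first attempt on the handle failed. The fingertips turned out to sit about 35 mm higher than the stated tip extent implies, so the closed fingers pressed on the handle top with about 10 N vertically. I lowered the tool by that amount and the later grasps held.

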